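# Line up the games-room trophies by height

### The arm

A 6-joint arm with a two-finger parallel gripper is mounted at the origin on the work surface. World frame = base frame: x ahead of the robot, y to its left, z up, the work surface at z = 0. Lengths are in m, angles in rad, forces in N, time in s.
With the tool pointing down it reaches from about 0.4 to 0.825 m from the base axis. Payload 7 kg.
Tool frame: the origin (TCP) lies on the centre line of the jaws, within the pads' length; the fingertips stand 14 mm ahead of it and the grasp point (between the pads) lies 5 mm behind it; z points along the fingers, y is the line along which they close (so a half turn about z gives the same grasp; the last joint's range is limited). The gripper opens to 88 mm and grips with 3 to 60 N. Pads are 19 mm wide; open, the fingers measure 130 mm over their backs; the gripper's body (78 mm by 193 mm) begins 47 mm behind the grasp point.
Start: joints at [1.556, 0.359, 0.012, 0, -1.224, -0.288], TCP at [0.201, 0.644, 0.241] pointing down, gripper open.
Joint ranges: [-3.07, 3.07], [-1.43, 2.12], [-1.02, 1.25], [-3.03, 1.67], [-3.05, -0], [-3.03, 3.03]. Speed limits (rad/s): [2.39, 2.39, 3.01, 3.14, 3.14, 3.14].

### API

Orientations are given as [roll, pitch, yaw] about the fixed x, y, z axes, in that order (R = Rz(yaw) Ry(pitch) Rx(roll)).
In Python, from station import arm gives the robot as it stands.
- The arm moves only by the tool move_arm, never from a script. Its argument "rows" is a list of rows, each an object with "translation": the shift along the tool's x, y, z in cm, a list of three; "rot": the turn, a rotation vector about the tool's x, y, z in degrees, a list of three; "hand": the closure, from 0 (fully open) to 1 (shut). A call has 1 to 8 rows; each row is the pose to reach, as a shift and turn from the pose commanded when the call began, along the tool's axes at that moment; what a row does not reach only later rows make up. A row lasts 1/12 s, in which the tool goes at most 41.7 mm and 7.16 degrees, less where a joint would pass 70% of its speed; a pose out of reach is approached as far as the arm can. A call with a gripper value outside its range is refused whole. The fingers move at their own pace and stop on an object; "squeeze" is the grip in N (left out, the last holds). Time passes only in rows, so rows that repeat a pose let the fingers close. It gives the time, the measured TCP pose, the force, the opening and the grip force at its end, in the units of the state.
- arm.get_state(): the state, without advancing time (a new reading comes with each control period).
- arm.grab_frame(name): name is "scene" or "top" or "wrist"; returns (picture, depth): 480x640x3 uint8, red, green, blue; 480x640 float32, m along the optical axis (not along the pixel's ray), 0 where there is no reading.
- arm.camera_params(name): a dict with "vfov" (degrees; the focal length in pixels is half the picture's height over the tangent of half this angle, whatever the lens; pixels are square), "cx", "cy" (the principal point, pixels), "position" and "orientation" of the camera in the world; the wrist camera has in their place "tool_from_camera" (4x4, takes a point from camera to tool coordinates, whose origin is the TCP and whose axes are the flange's). Camera axes: x right, y down, z forward; pixel columns grow to the right and rows downward; lengths in m; the calibration is good to about 2 mm. A picture is of the moment at which its call begins: read the wrist's pose just before it. camera_params takes no time and is no camera call.
- arm.job_done(): hands the job in; it is judged then, once.
Trained networks look in the newest picture that a camera, given by its name, has taken for a name from the list of things; names that differ only in an ending like _2 or _b are one class to them, and where a whole thing is asked for, a point or a joint stands for the part that bears it (a point fixed in the world has none). Each returns a list of dicts, best first, with "p" (0 to 1); they miss things now and then, are a little off and sometimes report something else, mostly with a low value. They report only what shows in the picture. A call takes as long as a camera call. They do not tell look-alikes from the thing itself.
- arm.search_frame(label, camera): "point" ([x, y, z] in m, in the coordinates of the camera as it stood for that picture, good to about 4 mm: the middle of the surface that is visible of it).
- arm.pinpoint(label, camera): "point" ([x, y, z] in m, in the coordinates of the camera as it stood for that picture, good to about 4 mm: a listed point, or the origin of a listed thing).
The state is a dict: "t": time; "q": joint angles; "qd": joint speeds; "joint_efforts": joint torques, N m; "eef_pos": TCP position; "ee_rot": TCP orientation; "force": force on the tool from outside, world axes, zero at the start; "moment": the same for the moment, N m; "width": finger opening in m; "gripper_force": force on a finger pad.
Only numpy, scipy, OpenCV 4.12 (cv2) and the standard library are available. Lean on these libraries where they do the work, as an engineer would, in place of code of your own. Each camera call takes 0.05 s, during which the arm holds its last target. There are 200 camera calls.

### The job

Line up the four trophies by height on the display plank: each one upright in the middle of its own blue felt disc, the shortest on the disc next to the red ball and each next one taller, so that the tallest stands next to the white ball. Set each one down gently: do not drop or topple any.

Things in the scene. Friction and masses are not known exactly. Their poses are not given: they have to be found in the camera images.
- trophy_brass: goblet-shaped trophy: dull brass cup with a dark mouth on a thin stem and a black round base; 65 mm tall over all, round about its vertical axis. The cup's top 27 mm are a straight cylinder 36 mm across (take it there, from above, at any yaw); stem 14 mm across; base 48 mm across, 12 mm thick. Starts upright and loose on the table (z = 0). Origin: centre of its underside, z up.
- trophy_copper: goblet-shaped trophy: reddish copper cup with a dark mouth on a thin stem and a pale marble round base; 85 mm tall over all, round about its vertical axis. The cup's top 27 mm are a straight cylinder 40 mm across (take it there, from above, at any yaw); stem 14 mm across; base 52 mm across, 12 mm thick. Starts upright and loose on the table (z = 0). Origin: centre of its underside, z up.
- trophy_silver: goblet-shaped trophy: silver-grey steel cup with a dark mouth on a thin stem and a red round base; 105 mm tall over all, round about its vertical axis. The cup's top 27 mm are a straight cylinder 44 mm across (take it there, from above, at any yaw); stem 14 mm across; base 56 mm across, 12 mm thick. Starts upright and loose on the table (z = 0). Origin: centre of its underside, z up.
- trophy_gold: goblet-shaped trophy: bright yellow-gold cup with a dark mouth on a thin stem and a light-wood round base; 125 mm tall over all, round about its vertical axis. The cup's top 27 mm are a straight cylinder 48 mm across (take it there, from above, at any yaw); stem 14 mm across; base 60 mm across, 12 mm thick. Starts upright and loose on the table (z = 0). Origin: centre of its underside, z up.
- mark_a: one of four identical dark-blue felt discs in a straight row, 85 mm from centre to centre, along a fixed pale-wood plank (80 mm deep, 520 mm long, its top 18 mm above the table). Disc 68 mm across, 2 mm thick, so its top is 20 mm above the table. The names of the four discs are shuffled along the row and mean nothing. Fixed. Origin: centre of its underside, 18 mm above the table.
- mark_b: one of four identical dark-blue felt discs in a straight row, 85 mm from centre to centre, along a fixed pale-wood plank (80 mm deep, 520 mm long, its top 18 mm above the table). Disc 68 mm across, 2 mm thick, so its top is 20 mm above the table. The names of the four discs are shuffled along the row and mean nothing. Fixed. Origin: centre of its underside, 18 mm above the table.
- mark_c: one of four identical dark-blue felt discs in a straight row, 85 mm from centre to centre, along a fixed pale-wood plank (80 mm deep, 520 mm long, its top 18 mm above the table). Disc 68 mm across, 2 mm thick, so its top is 20 mm above the table. The names of the four discs are shuffled along the row and mean nothing. Fixed. Origin: centre of its underside, 18 mm above the table.
- mark_d: one of four identical dark-blue felt discs in a straight row, 85 mm from centre to centre, along a fixed pale-wood plank (80 mm deep, 520 mm long, its top 18 mm above the table). Disc 68 mm across, 2 mm thick, so its top is 20 mm above the table. The names of the four discs are shuffled along the row and mean nothing. Fixed. Origin: centre of its underside, 18 mm above the table.
- red_ball: red billiard ball, 57 mm across, fixed on a low dark-wood ring at one end of the plank, in line with the row of discs, 97.5 mm beyond the centre of the nearest disc; its top is 80 mm above the table. Which ball is at which end changes. Origin: on the plank's top under the ball's centre, 18 mm above the table; y lies along the plank, x across it.
- white_ball: white billiard ball, 57 mm across, fixed on a low dark-wood ring at one end of the plank, in line with the row of discs, 97.5 mm beyond the centre of the nearest disc; its top is 80 mm above the table. Which ball is at which end changes. Origin: on the plank's top under the ball's centre, 18 mm above the table; y lies along the plank, x across it.
There are look-alikes about, which are no part of the job. Leave any turquoise look-alike of the trophy_gold alone.

How it is judged:
At the end, for the whole second after the job is handed in: Every trophy stands upright (within 0.1 rad), at rest and released on a blue disc, centred on it within 12 mm; counted from the red ball towards the white ball the order is 65 mm brass, 85 mm copper, 105 mm silver, 125 mm gold ((horizontal distance between trophy_brass and mark_a below 0.012 m or horizontal distance between trophy_brass and mark_b below 0.012 m or horizontal distance between trophy_brass and mark_c below 0.012 m or horizontal distance between trophy_brass and mark_d below 0.012 m) and horizontal distance between trophy_brass and red_ball between 0.0575 and 0.1375 m and height (world z) of trophy_brass between 0.016 and 0.025 m and angle between each of trophy_brass, trophy_copper, trophy_silver, trophy_gold's own z axis and vertical below 0.1 rad and linear speed of each of trophy_brass, trophy_copper, trophy_silver, trophy_gold below 0.02 m/s and angular speed of each of trophy_brass, trophy_copper, trophy_silver, trophy_gold below 0.2 rad/s and (horizontal distance between trophy_copper and mark_a below 0.012 m or horizontal distance between trophy_copper and mark_b below 0.012 m or horizontal distance between trophy_copper and mark_c below 0.012 m or horizontal distance between trophy_copper and mark_d below 0.012 m) and horizontal distance between trophy_copper and red_ball between 0.1425 and 0.2225 m and height (world z) of trophy_copper between 0.016 and 0.025 m and (horizontal distance between trophy_silver and mark_a below 0.012 m or horizontal distance between trophy_silver and mark_b below 0.012 m or horizontal distance between trophy_silver and mark_c below 0.012 m or horizontal distance between trophy_silver and mark_d below 0.012 m) and horizontal distance between trophy_silver and red_ball between 0.2275 and 0.3075 m and height (world z) of trophy_silver between 0.016 and 0.025 m and (horizontal distance between trophy_gold and mark_a below 0.012 m or horizontal distance between trophy_gold and mark_b below 0.012 m or horizontal distance between trophy_gold and mark_c below 0.012 m or horizontal distance between trophy_gold and mark_d below 0.012 m) and horizontal distance between trophy_gold and red_ball between 0.3125 and 0.3925 m and height (world z) of trophy_gold between 0.016 and 0.025 m); the robot touches nothing.
It fails at once if a trophy topples (leans more than 0.7 rad) (angle between any of trophy_brass, trophy_copper, trophy_silver, trophy_gold's own z axis and vertical above 0.7 rad).
It fails at once if a trophy is dropped (faster than 0.6 m/s, a fall of about 20 mm, with the fingers not holding it) ((linear speed of trophy_brass above 0.6 m/s and contact force between trophy_brass and the fingers below 0.5 N) or (linear speed of trophy_copper above 0.6 m/s and contact force between trophy_copper and the fingers below 0.5 N) or (linear speed of trophy_silver above 0.6 m/s and contact force between trophy_silver and the fingers below 0.5 N) or (linear speed of trophy_gold above 0.6 m/s and contact force between trophy_gold and the fingers below 0.5 N)).
It also fails if it takes over 102 s, if anything falls off the work surface, if the arm or the gripper's body presses on something with over 40 N, if the wrist force passes 120 N, or if a joint passes its speed limit or range.

## Working session

There is one attempt and no reset: what is moved stays moved. The work goes in short steps, Python scripts to look and compute and a tool call to move; the robot and the scene stay as the last step left them, time stands still between calls to the robot, and variables do not carry over. Pictures are saved under pics/ and viewed, at most 14 in all, crops included, and the job is handed in when it is done.

Besides the shell and the picture viewer there is one more tool, called after "Emit:" by a JSON object that holds its "fn" and its "kwargs", one argument or row to a line. move_arm: Moves the arm, as the interface text tells. Its arguments: {"type":"object","properties":{"rows":{"type":"array","items":{"type":"object","properties":{"translation":{"type":"array","items":{"type":"number"}},"rot":{"type":"array","items":{"type":"number"}},"hand":{"type":"number"}}}},"squeeze":{"type":"number"}},"required":["rows"]}

```bash
mkdir -p pics
cat > h.py <<'E'
import numpy as np, cv2
from station import arm
from scipy.spatial.transform import Rotation as R
def campose(n):
    p=arm.camera_params(n)
    if 'tool_from_camera' in p:
        s=arm.get_state(); T=np.eye(4); T[:3,:3]=rot(s['ee_rot']); T[:3,3]=s['eef_pos']
        return p,T@np.array(p['tool_from_camera'])
    T=np.eye(4); T[:3,:3]=rot(p['orientation']); T[:3,3]=p['position']; return p,T
def rot(o):
    o=np.array(o,float)
    if o.shape==(3,3): return o
    return R.from_euler('xyz',o).as_matrix() if o.size==3 else R.from_quat(o).as_matrix()
def grab(n,f=None):
    p,T=campose(n); im,d=arm.grab_frame(n)
    if f: cv2.imwrite('pics/'+f,im[:,:,::-1])
    return im,d,p,T
def cloud(d,p,T):
    f=240/np.tan(np.radians(p['vfov'])/2); v,u=np.mgrid[:480,:640]
    P=np.stack([(u-p['cx'])/f*d,(v-p['cy'])/f*d,d],-1)
    return P@T[:3,:3].T+T[:3,3]
E
cat > m.py <<'E'
from h import *
for n in ('scene','top'):
    im,d,p,T=grab(n,n+'0.png'); print(n,p)
    np.savez('pics/'+n,im=im,d=d,W=cloud(d,p,T))
    f=240/np.tan(np.radians(p['vfov'])/2)
    for l in ['trophy_brass','trophy_copper','trophy_silver','trophy_gold','mark_a','red_ball','white_ball']:
        for r in arm.pinpoint(l,n):
            x=np.array(r['point']); print(l,round(r['p'],2),np.round(T[:3,:3]@x+T[:3,3],3),np.round(x[:2]/x[2]*f+[p['cx'],p['cy']]))
print(arm.get_state())
E
python3 m.py
```

```text
scene {'vfov': 45.235919059839766, 'cx': 323.4875153678047, 'cy': 242.6854279856779, 'position': array([1.36617698, 0.30244299, 0.62878293]), 'orientation': array([-2.14534487, -0.00468681,  1.9049263 ])}
trophy_brass 0.83 [0.374 0.327 0.001] [501. 254.]
trophy_copper 0.73 [ 0.432 -0.213  0.002] [237. 221.]
trophy_silver 0.68 [ 0.443 -0.053 -0.002] [306. 239.]
trophy_gold 0.69 [ 0.436  0.187 -0.   ] [424. 258.]
trophy_gold 0.56 [ 0.509  0.307 -0.003] [483. 295.]
mark_a 0.87 [0.646 0.061 0.018] [327. 302.]
mark_a 0.68 [ 0.618 -0.19   0.018] [203. 264.]
mark_a 0.64 [ 0.635 -0.024  0.02 ] [283. 287.]
mark_a 0.57 [ 0.624 -0.102  0.022] [244. 274.]
red_ball 0.69 [ 0.607 -0.29   0.012] [159. 254.]
white_ball 0.61 [0.654 0.162 0.017] [384. 318.]
top {'vfov': 51.190804879200975, 'cx': 323.83697415562887, 'cy': 246.46986708712075, 'position': array([0.39590038, 0.02300515, 1.1412731 ]), 'orientation': array([-3.01001913, -0.02143504, -1.55736526])}
trophy_brass 0.8 [ 0.373  0.325 -0.   ] [178. 321.]
trophy_copper 0.63 [ 0.424 -0.217  0.002] [419. 302.]
trophy_gold 0.96 [0.434 0.192 0.001] [23
[... 321 characters left out ...]
.021] [255. 198.]
{'t': 0.8, 'q': array([ 1.55608544e+00,  3.58555424e-01,  1.19059869e-02, -1.26932627e-05,
       -1.22406154e+00, -2.88104031e-01]), 'qd': array([-1.21020359e-03,  7.29354392e-05, -2.40388685e-04, -2.04392935e-04,
       -8.49239668e-04, -6.24679075e-04]), 'joint_efforts': array([ 1.77370785e-03, -5.82284367e+01,  2.93267977e+01,  7.00206935e+00,
        1.23682324e-02, -2.95865425e-05]), 'eef_pos': array([0.20129498, 0.64427682, 0.24059041]), 'ee_rot': array([-3.14151422e+00,  3.56965661e-05, -3.02819234e-01]), 'force': array([0.60951707, 0.47138685, 0.29176304]), 'moment': array([-0.0102961 , -0.00993492, -0.0744167 ]), 'gripper_force': 0.0, 'width': 0.08777688469181773}
```

View pics/scene0.png

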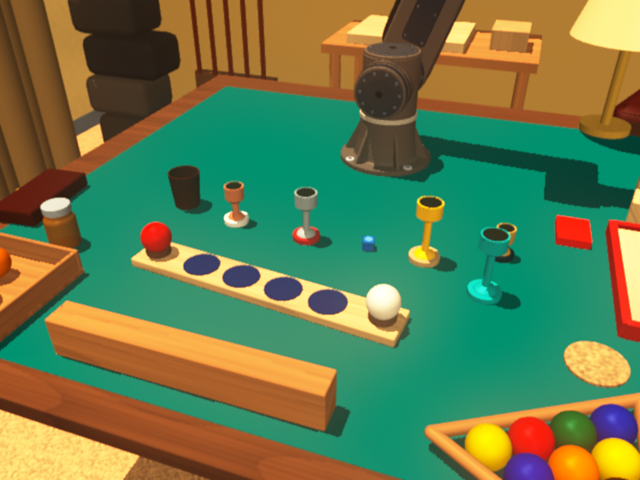

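View pics/top0.png

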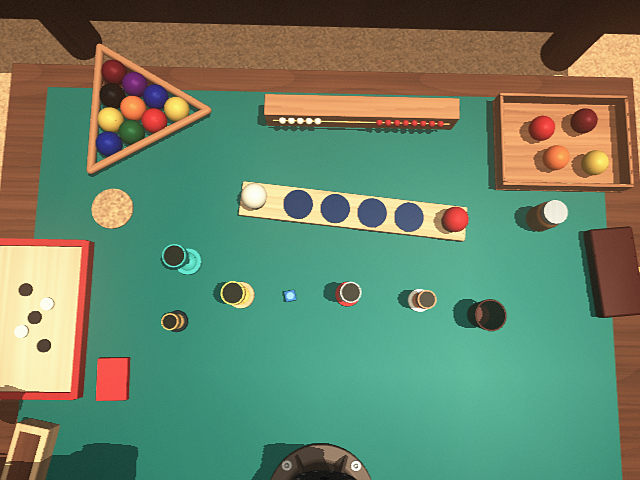

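The scene view shows brass at (507,238), copper (235,200), silver (306,213), gold (428,230) and the turquoise look-alike at (490,262). The discs lie between the red ball at (156,238) and the white ball at (384,302). The top view agrees with this, with gold at (237,294) and brass at (174,321). Next I refine positions with depth from both views.

```bash
cat > fit.py <<'E'
from h import *
from scipy.optimize import least_squares
D={n:np.load(f'pics/{n}.npz') for n in('scene','top')}
C=dict(brass=(.373,.326,.065,.018,.024),copper=(.428,-.215,.085,.020,.026),silver=(.443,-.053,.105,.022,.028),gold=(.435,.19,.125,.024,.03),turq=(.51,.308,.125,.024,.03))
def fc(P,c,r):
    s=least_squares(lambda q:np.hypot(*(P[:,:2]-q).T)-r,c,loss='soft_l1',f_scale=.002); return np.round(s.x,4),round(float(np.sqrt(np.mean(s.fun**2))),4)
for k,(x,y,h,r,rb) in C.items():
    for n in D:
        W=D[n]['W'].reshape(-1,3); m=np.hypot(W[:,0]-x,W[:,1]-y)<.045
        P=W[m&(W[:,2]>.02)]; top=np.percentile(P[:,2],98)
        B=W[m&(W[:,2]>.004)&(W[:,2]<.011)]; A=P[(P[:,2]>h-.022)&(P[:,2]<h-.003)]; A=A[np.hypot(*(A[:,:2]-[x,y]).T)<.04]
        print(k,n,'top',round(top,4),'cup',len(A),fc(A,(x,y),r),'base',len(B),fc(B,(x,y),rb) if len(B)>5 else '')
for n in D:
    im=D[n]['im'].astype(int);W=D[n]['W']
    m=(im[...,2]>im[...,0]+15)&(im[...,2]>im[...,1]+10)&(W[...,0]>.55)&(W[...,0]<.7)&(abs(W[...,1]+.065)<.19)&(W[...,2]<.04)
    k,L,S,_=cv2.connectedComponentsWithStats(m.astype(np.uint8))
    c=sorted([tuple(np.round((W[L==i].max(0)+W[L==i].min(0))/2,4)[:2])+tuple(np.round(W[L==i].mean(0),4))+(S[i,4],) for i in range(1,k) if S[i,4]>100],key=lambda t:t[1])
    for q in c: print(n,[float(a) for a in q])
E
python3 fit.py
```

```text
brass scene top 0.0671 cup 42 (array([0.3774, 0.3259]), 0.001) base 64 (array([0.377 , 0.3255]), 0.0035)
brass top top 0.0694 cup 46 (array([0.374 , 0.3271]), 0.0024) base 136 (array([0.3742, 0.3272]), 0.0118)
copper scene top 0.0873 cup 155 (array([ 0.4297, -0.2159]), 0.0016) base 93 (array([ 0.4293, -0.2159]), 0.004)
copper top top 0.0894 cup 34 (array([ 0.4282, -0.2153]), 0.0029) base 119 (array([ 0.428 , -0.2172]), 0.0091)
silver scene top 0.1075 cup 192 (array([ 0.4419, -0.0529]), 0.0016) base 99 (array([ 0.4418, -0.0534]), 0.0032)
silver top top 0.1093 cup 23 (array([ 0.4413, -0.0532]), 0.005) base 100 (array([ 0.4429, -0.0554]), 0.0076)
gold scene top 0.1268 cup 247 (array([0.4366, 0.1869]), 0.0013) base 130 (array([0.4363, 0.1867]), 0.0027)
gold top top 0.1292 cup 34 (array([0.4339, 0.1877]), 0.0048) base 109 (array([0.435 , 0.1898]), 0.007)
turq scene top 0.127 cup 290 (array([0.5104, 0.3079]), 0.0012) base 157 (array([0.5103, 0.308 ]), 0.003)
turq top top 0.1295 cup 65 (array([0.5081, 0.3087]), 0.002) base 131 (array([0.5088, 0.3088]), 0.0068)
scene [0.6194, -0.1911, 0.6211, -0.1906, 0.0205, 533.0]
scene [0.6286, -0.1062, 0.6298, -0.1061, 0.0205, 591.0]
scene [0.6379, -0.022, 0.6385, -0.0218, 0.0204, 637.0]
scene [0.6469, 0.062, 0.6471, 0.0626, 0.0204, 699.0]
top [0.6158, -0.1918, 0.6165, -0.1915, 0.0199, 646.0]
top [0.6262, -0.108, 0.625, -0.1073, 0.0198, 648.0]
top [0.6338, -0.0234, 0.6335, -0.0228, 0.0198, 651.0]
top [0.6418, 0.0613, 0.642, 0.0617, 0.0201, 650.0]
```

```bash
cat > go.py <<'E'
import sys
from h import *
def plan(x,y,z,yaw):
    s=arm.get_state(); M=rot(s['ee_rot']); t=M.T@(np.array([x,y,z])-s['eef_pos'])*100
    v=R.from_matrix(M.T@R.from_euler('xyz',[np.pi,0,np.radians(yaw)]).as_matrix()).as_rotvec(degrees=True)
    print('t',round(s['t'],2),'shift cm',np.round(t,2),'rot',np.round(v,2),'width',round(s['width'],4))
if __name__=='__main__': plan(*map(float,sys.argv[1:5]))
E
python3 go.py .3757 .3265 .22 -45
```

```text
t 0.8 shift cm [26.12 25.13  2.06] rot [-0.    0.   27.65] width 0.0878
```

Emit:
{"fn": "move_arm", "kwargs": {
  "rows": [
    {"translation": [3, 3, 0.2], "rot": [0, 0, 4], "hand": 0},
    {"translation": [6, 6, 0.5], "rot": [0, 0, 8], "hand": 0},
    {"translation": [9, 9, 0.8], "rot": [0, 0, 12], "hand": 0},
    {"translation": [12, 12, 1], "rot": [0, 0, 16], "hand": 0},
    {"translation": [15, 15, 1.3], "rot": [0, 0, 20], "hand": 0},
    {"translation": [18, 18, 1.6], "rot": [0, 0, 24], "hand": 0},
    {"translation": [21, 21, 1.8], "rot": [0, 0, 26], "hand": 0},
    {"translation": [23.5, 23, 2], "rot": [0, 0, 27.6], "hand": 0}
  ]
}}

```text
t: 1.47
eef_pos: [0.3573, 0.3523, 0.2209]
ee_rot: [-3.141, 0.0, -0.786]
force: [1.7, 0.6, 0.1]
width: 0.0876
gripper_force: 0.0
```

```bash
python3 go.py .3757 .3265 .22 -45
```

```text
t 1.47 shift cm [3.13 0.52 0.09] rot [-0.04  0.02 -0.05] width 0.0876
```

Emit:
{"fn": "move_arm", "kwargs": {
  "rows": [
    {"translation": [2.0, 0.4, 0], "rot": [0, 0, 0], "hand": 0},
    {"translation": [3.2, 0.6, 0], "rot": [0, 0, 0], "hand": 0},
    {"translation": [3.2, 0.6, 0], "rot": [0, 0, 0], "hand": 0},
    {"translation": [3.2, 0.6, 0], "rot": [0, 0, 0], "hand": 0}
  ]
}}

```text
t: 1.8
eef_pos: [0.3758, 0.3279, 0.2208]
ee_rot: [-3.141, 0.0, -0.786]
force: [-0.1, 0.2, -0.2]
width: 0.0877
gripper_force: 0.0
```

```bash
cat > look.py <<'E'
# usage: look.py name x y H r : wrist view, rim fit
import sys
from h import *; from fit0 import fc
n,x,y,h,r=sys.argv[1],*map(float,sys.argv[2:6])
im,d,p,T=grab('wrist','w_%s.png'%n); W=cloud(d,p,T).reshape(-1,3)
m=np.hypot(W[:,0]-x,W[:,1]-y)<.04; P=W[m&(W[:,2]>h-.01)]
print('top',np.percentile(P[:,2],[50,95]),len(P)); 
O=W[m&(W[:,2]>h-.027)&(W[:,2]<h+.006)&(np.hypot(W[:,0]-x,W[:,1]-y)>r-.008)]
print('cup fit',fc(O,(x,y),r)); H=cv2.minEnclosingCircle(P[:,:2].astype(np.float32)*1000); print('enclosing mm',np.round(H[0],1),round(H[1],1))
for q in arm.pinpoint('trophy_'+n,'wrist'): print('net',round(q['p'],2),np.round(T[:3,:3]@np.array(q['point'])+T[:3,3],4))
E
cat > fit0.py <<'E'
import numpy as np
from scipy.optimize import least_squares
def fc(P,c,r):
    s=least_squares(lambda q:np.hypot(*(P[:,:2]-q).T)-r,c,loss='soft_l1',f_scale=.002); return np.round(s.x,4),round(float(np.sqrt(np.mean(s.fun**2))),4)
E
python3 look.py brass .3757 .3265 .065 .018; python3 go.py .3757 .3265 .22 -45
```

```text
top [0.30668936 0.31457657] 32240
cup fit (array([0.3757, 0.3265]), 0.0039)
enclosing mm [387.1 314.5] 33.9
net 0.57 [ 0.377   0.3266 -0.0009]
t 1.9 shift cm [0.18 0.12 0.06] rot [-0.02  0.01  0.08] width 0.0875
```

View pics/w_brass.png

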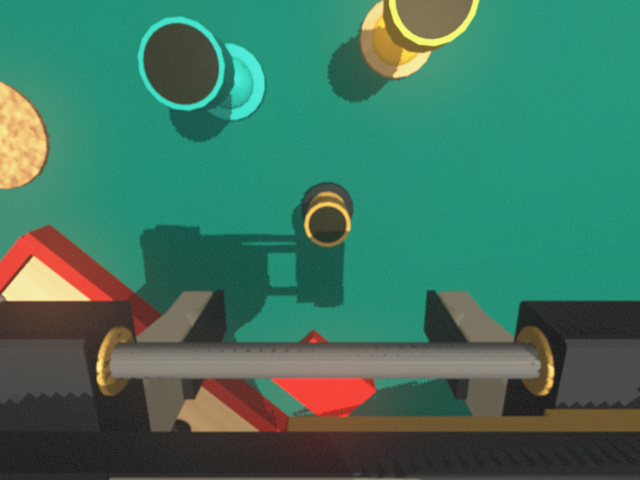

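The wrist view shows the brass rim at (327,222), centred between the fingers, with gold and turquoise clear of the body. I descend and grip.

Emit:
{"fn": "move_arm", "kwargs": {
  "rows": [
    {"translation": [0.2, 0.1, 3], "rot": [0, 0, 0], "hand": 0},
    {"translation": [0.2, 0.1, 6], "rot": [0, 0, 0], "hand": 0},
    {"translation": [0.2, 0.1, 9], "rot": [0, 0, 0], "hand": 0},
    {"translation": [0.2, 0.1, 12], "rot": [0, 0, 0], "hand": 0},
    {"translation": [0.2, 0.1, 14.5], "rot": [0, 0, 0], "hand": 0},
    {"translation": [0.2, 0.1, 16.2], "rot": [0, 0, 0], "hand": 0},
    {"translation": [0.2, 0.1, 17.2], "rot": [0, 0, 0], "hand": 0},
    {"translation": [0.2, 0.1, 17.2], "rot": [0, 0, 0], "hand": 0.2}
  ]
}}

```text
t: 2.57
eef_pos: [0.3748, 0.3254, 0.0461]
ee_rot: [3.137, -0.001, -0.783]
force: [-0.8, -0.1, -0.5]
width: 0.0846
gripper_force: 0.0
```

Emit:
{"fn": "move_arm", "kwargs": {
  "rows": [
    {"translation": [0, 0, 0], "rot": [0, 0, 0], "hand": 0.4},
    {"translation": [0, 0, 0], "rot": [0, 0, 0], "hand": 0.5},
    {"translation": [0, 0, 0], "rot": [0, 0, 0], "hand": 0.6},
    {"translation": [0, 0, 0], "rot": [0, 0, 0], "hand": 0.8},
    {"translation": [0, 0, 0], "rot": [0, 0, 0], "hand": 1},
    {"translation": [0, 0, 0], "rot": [0, 0, 0], "hand": 1},
    {"translation": [0, 0, 0], "rot": [0, 0, 0], "hand": 1},
    {"translation": [0, 0, 0], "rot": [0, 0, 0], "hand": 1}
  ],
  "squeeze": 20
}}

```text
t: 3.23
eef_pos: [0.3762, 0.3257, 0.0488]
ee_rot: [-3.141, 0.0, -0.785]
force: [0.6, -0.4, 2.3]
width: 0.0347
gripper_force: 20.0
```

Emit:
{"fn": "move_arm", "kwargs": {
  "rows": [
    {"translation": [0, 0, -0.5], "rot": [0, 0, 0], "hand": 1},
    {"translation": [0, 0, -2], "rot": [0, 0, 0], "hand": 1},
    {"translation": [0, 0, -4.5], "rot": [0, 0, 0], "hand": 1},
    {"translation": [0, 0, -7.5], "rot": [0, 0, 0], "hand": 1},
    {"translation": [0, 0, -10.5], "rot": [0, 0, 0], "hand": 1},
    {"translation": [0, 0, -13.5], "rot": [0, 0, 0], "hand": 1},
    {"translation": [0, 0, -16], "rot": [0, 0, 0], "hand": 1},
    {"translation": [0, 0, -17.5], "rot": [0, 0, 0], "hand": 1}
  ]
}}

```text
t: 3.9
eef_pos: [0.3766, 0.3262, 0.227]
ee_rot: [-3.138, 0.001, -0.784]
force: [0.4, 0.4, -2.0]
width: 0.0352
gripper_force: 20.0
```

```bash
python3 go.py .618 -.191 .22 -96
```

```text
t 3.9 shift cm [53.61 19.56  0.6 ] rot [-0.18  0.13 51.06] width 0.0352
```

Emit:
{"fn": "move_arm", "kwargs": {
  "rows": [
    {"translation": [1.5, 0.5, 0], "rot": [0, 0, 1.5], "hand": 1},
    {"translation": [4, 1.5, 0], "rot": [0, 0, 4], "hand": 1},
    {"translation": [7, 2.6, 0], "rot": [0, 0, 7], "hand": 1},
    {"translation": [10.2, 3.7, 0], "rot": [0, 0, 10], "hand": 1},
    {"translation": [13.5, 4.9, 0], "rot": [0, 0, 13], "hand": 1},
    {"translation": [17, 6.2, 0], "rot": [0, 0, 16.5], "hand": 1},
    {"translation": [20.5, 7.5, 0], "rot": [0, 0, 20], "hand": 1},
    {"translation": [24, 8.8, 0], "rot": [0, 0, 23.5], "hand": 1}
  ]
}}

```text
t: 4.57
eef_pos: [0.4839, 0.092, 0.2239]
ee_rot: [-3.141, 0.0, -1.197]
force: [1.0, 0.5, -1.3]
width: 0.0353
gripper_force: 20.0
```

```bash
python3 go.py .618 -.191 .22 -96
```

```text
t 4.57 shift cm [31.25 -2.16  0.39] rot [-1.00e-02  2.00e-02  2.74e+01] width 0.0353
```

Emit:
{"fn": "move_arm", "kwargs": {
  "rows": [
    {"translation": [3.4, -0.2, 0], "rot": [0, 0, 3.4], "hand": 1},
    {"translation": [6.8, -0.4, 0], "rot": [0, 0, 7], "hand": 1},
    {"translation": [10.2, -0.7, 0], "rot": [0, 0, 10.5], "hand": 1},
    {"translation": [13.6, -0.9, 0], "rot": [0, 0, 14], "hand": 1},
    {"translation": [17, -1.2, 0], "rot": [0, 0, 17.5], "hand": 1},
    {"translation": [20.4, -1.4, 0], "rot": [0, 0, 21], "hand": 1},
    {"translation": [23.6, -1.6, 0], "rot": [0, 0, 24], "hand": 1},
    {"translation": [26.4, -1.8, 0], "rot": [0, 0, 27], "hand": 1}
  ]
}}

```text
t: 5.23
eef_pos: [0.5977, -0.1472, 0.2235]
ee_rot: [3.141, -0.0, -1.669]
force: [1.6, 0.7, -0.6]
width: 0.0349
gripper_force: 20.0
```

```bash
python3 go.py .618 -.191 .22 -96
```

```text
t 5.23 shift cm [ 4.16 -2.45  0.34] rot [ 0.04 -0.    0.35] width 0.0349
```

Emit:
{"fn": "move_arm", "kwargs": {
  "rows": [
    {"translation": [2.0, -1.2, 0.2], "rot": [0, 0, 0.3], "hand": 1},
    {"translation": [3.5, -2.1, 0.3], "rot": [0, 0, 0.3], "hand": 1},
    {"translation": [4.1, -2.5, 0.3], "rot": [0, 0, 0.3], "hand": 1},
    {"translation": [4.1, -2.5, 0.3], "rot": [0, 0, 0.3], "hand": 1},
    {"translation": [4.1, -2.5, 0.3], "rot": [0, 0, 0.3], "hand": 1}
  ]
}}

```text
t: 5.65
eef_pos: [0.6181, -0.1882, 0.2203]
ee_rot: [3.141, 0.0, -1.672]
force: [0.3, 0.6, -1.3]
width: 0.0355
gripper_force: 20.0
```

```bash
cat > disc.py <<'E'
from h import *; from go import plan; import sys
im,d,p,T=grab('wrist','w_disc%s.png'%sys.argv[5]); W=cloud(d,p,T); I=im.astype(int)
m=(I[...,2]>I[...,0]+15)&(I[...,2]>I[...,1]+10)&(W[...,2]<.04)&(W[...,2]>.005)&(W[...,0]>.5)
k,L,S,_=cv2.connectedComponentsWithStats(m.astype(np.uint8))
for i in range(1,k):
    if S[i,4]>600: print('disc',S[i],np.round((W[L==i].max(0)+W[L==i].min(0))/2,4),np.round(W[L==i].mean(0),4))
for q in arm.pinpoint('mark_a','wrist'): print('net',round(q['p'],2),np.round(T[:3,:3]@np.array(q['point'])+T[:3,3],4))
plan(*map(float,sys.argv[1:5]))
E
python3 disc.py .618 -.191 .069 -96 1
```

```text
disc [ 287  172   74   69 3974] [ 0.6183 -0.1935  0.0196] [ 0.6181 -0.1936  0.0197]
net 0.74 [ 0.6152 -0.1904  0.0172]
t 5.75 shift cm [ 0.37 -0.02 15.18] rot [0.   0.01 0.29] width 0.0357
```

View pics/w_disc1.png

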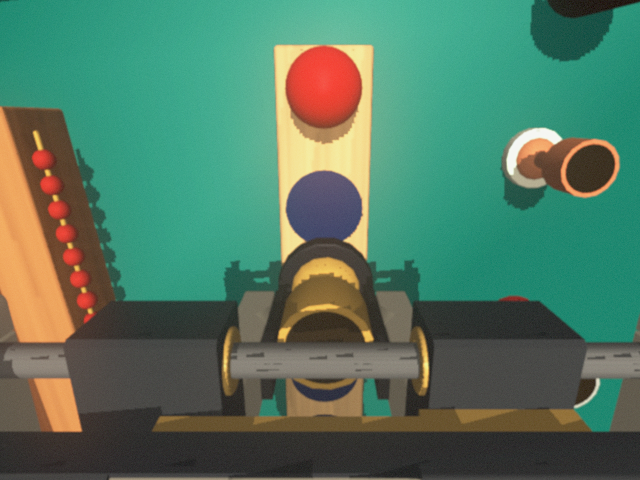

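The wrist view shows the first disc at (324,207) with the red ball just beyond it, and brass upright in the jaws.

Emit:
{"fn": "move_arm", "kwargs": {
  "rows": [
    {"translation": [0.5, 0, 2], "rot": [0, 0, 0], "hand": 1},
    {"translation": [0.5, 0, 5], "rot": [0, 0, 0], "hand": 1},
    {"translation": [0.5, 0, 8], "rot": [0, 0, 0], "hand": 1},
    {"translation": [0.5, 0, 11], "rot": [0, 0, 0], "hand": 1},
    {"translation": [0.5, 0, 13], "rot": [0, 0, 0], "hand": 1},
    {"translation": [0.5, 0, 14], "rot": [0, 0, 0], "hand": 1},
    {"translation": [0.5, 0, 14.5], "rot": [0, 0, 0], "hand": 1},
    {"translation": [0.5, 0, 14.5], "rot": [0, 0, 0], "hand": 1}
  ]
}}

```text
t: 6.42
eef_pos: [0.618, -0.1926, 0.0754]
ee_rot: [3.141, -0.0, -1.67]
force: [-0.8, -0.9, 0.0]
width: 0.0353
gripper_force: 20.0
```

Emit:
{"fn": "move_arm", "kwargs": {
  "rows": [
    {"translation": [0, 0, 0.2], "rot": [0, 0, 0], "hand": 1},
    {"translation": [0, 0, 0.4], "rot": [0, 0, 0], "hand": 1},
    {"translation": [0, 0, 0.6], "rot": [0, 0, 0], "hand": 1},
    {"translation": [0, 0, 0.7], "rot": [0, 0, 0], "hand": 1},
    {"translation": [0, 0, 0.7], "rot": [0, 0, 0], "hand": 1}
  ]
}}

```text
t: 6.83
eef_pos: [0.6181, -0.1933, 0.0689]
ee_rot: [-3.141, 0.0, -1.671]
force: [0.3, -0.4, -1.1]
width: 0.0355
gripper_force: 20.0
```

Emit:
{"fn": "move_arm", "kwargs": {
  "rows": [
    {"translation": [0, 0, 0.1], "rot": [0, 0, 0], "hand": 1},
    {"translation": [0, 0, 0.2], "rot": [0, 0, 0], "hand": 1},
    {"translation": [0, 0, 0.2], "rot": [0, 0, 0], "hand": 1},
    {"translation": [0, 0, 0.2], "rot": [0, 0, 0], "hand": 1}
  ]
}}

```text
t: 7.17
eef_pos: [0.6182, -0.1934, 0.0687]
ee_rot: [-3.141, -0.0, -1.671]
force: [-6.1, 2.9, 12.0]
width: 0.0353
gripper_force: 20.0
```

Contact. Release slowly and rise.

Emit:
{"fn": "move_arm", "kwargs": {
  "rows": [
    {"translation": [0, 0, -0.1], "rot": [0, 0, 0], "hand": 0.57},
    {"translation": [0, 0, -0.1], "rot": [0, 0, 0], "hand": 0.55},
    {"translation": [0, 0, -0.1], "rot": [0, 0, 0], "hand": 0.5},
    {"translation": [0, 0, -0.1], "rot": [0, 0, 0], "hand": 0.4},
    {"translation": [0, 0, -0.1], "rot": [0, 0, 0], "hand": 0.2},
    {"translation": [0, 0, -0.1], "rot": [0, 0, 0], "hand": 0},
    {"translation": [0, 0, -0.1], "rot": [0, 0, 0], "hand": 0},
    {"translation": [0, 0, -0.3], "rot": [0, 0, 0], "hand": 0}
  ]
}}

```text
t: 7.83
eef_pos: [0.6177, -0.1932, 0.0691]
ee_rot: [3.141, 0.0, -1.671]
force: [0.1, -0.1, -0.0]
width: 0.0715
gripper_force: 0.0
```

Emit:
{"fn": "move_arm", "kwargs": {
  "rows": [
    {"translation": [0, 0, -2], "rot": [0, 0, 0], "hand": 0},
    {"translation": [0, 0, -5], "rot": [0, 0, 0], "hand": 0},
    {"translation": [0, 0, -8], "rot": [0, 0, 0], "hand": 0},
    {"translation": [0, 0, -11], "rot": [0, 0, 0], "hand": 0},
    {"translation": [0, 0, -14], "rot": [0, 0, 0], "hand": 0},
    {"translation": [0, 0, -16], "rot": [0, 0, 0], "hand": 0}
  ]
}}

```text
t: 8.33
eef_pos: [0.6188, -0.1935, 0.2333]
ee_rot: [-3.138, -0.0, -1.671]
force: [0.7, 0.7, 0.6]
width: 0.0878
gripper_force: 0.0
```

```bash
python3 go.py .429 -.2156 .23 -96
```

```text
t 8.33 shift cm [ 4.09 18.66  0.26] rot [-0.2  -0.02  0.27] width 0.0878
```

Emit:
{"fn": "move_arm", "kwargs": {
  "rows": [
    {"translation": [0.7, 3, 0], "rot": [0, 0, 0.3], "hand": 0},
    {"translation": [1.4, 6.5, 0], "rot": [0, 0, 0.3], "hand": 0},
    {"translation": [2.1, 10, 0], "rot": [0, 0, 0.3], "hand": 0},
    {"translation": [2.9, 13.5, 0], "rot": [0, 0, 0.3], "hand": 0},
    {"translation": [3.6, 16.5, 0.2], "rot": [0, 0, 0.3], "hand": 0},
    {"translation": [4.1, 18.6, 0.2], "rot": [0, 0, 0.3], "hand": 0},
    {"translation": [4.1, 18.6, 0.2], "rot": [0, 0, 0.3], "hand": 0},
    {"translation": [4.1, 18.6, 0.2], "rot": [0, 0, 0.3], "hand": 0}
  ]
}}

```text
t: 9.0
eef_pos: [0.4283, -0.2157, 0.2285]
ee_rot: [-3.14, -0.0, -1.677]
force: [-0.0, -0.7, 0.0]
width: 0.0878
gripper_force: 0.0
```

```bash
sed -i 's/P=W\[m&(W\[:,2\]>h-.01)\]/P=W[m\&(W[:,2]>h-.01)\&(W[:,2]<h+.008)]/' look.py; python3 look.py copper .429 -.2156 .085 .02; python3 go.py .429 -.2156 .068 -96
```

```text
top [0.08500368 0.08624203] 2200
cup fit (array([ 0.4293, -0.2155]), 0.004)
enclosing mm [ 429.6 -216.2] 20.1
net 0.91 [ 0.4304 -0.2145  0.0029]
t 9.1 shift cm [ 0.02  0.08 16.  ] rot [-0.07 -0.01 -0.04] width 0.0874
```

Emit:
{"fn": "move_arm", "kwargs": {
  "rows": [
    {"translation": [0.1, 0, 2.5], "rot": [0, 0, 0], "hand": 0},
    {"translation": [0.1, 0, 5.5], "rot": [0, 0, 0], "hand": 0},
    {"translation": [0.1, 0, 8.5], "rot": [0, 0, 0], "hand": 0},
    {"translation": [0.1, 0, 11.5], "rot": [0, 0, 0], "hand": 0},
    {"translation": [0.1, 0, 13.8], "rot": [0, 0, 0], "hand": 0},
    {"translation": [0.1, 0, 15.2], "rot": [0, 0, 0], "hand": 0},
    {"translation": [0.1, 0, 16], "rot": [0, 0, 0], "hand": 0},
    {"translation": [0.1, 0, 16], "rot": [0, 0, 0], "hand": 0.2}
  ]
}}

```text
t: 9.77
eef_pos: [0.4285, -0.2162, 0.0656]
ee_rot: [3.138, -0.0, -1.676]
force: [-0.1, -0.6, -0.7]
width: 0.0847
gripper_force: 0.0
```

Emit:
{"fn": "move_arm", "kwargs": {
  "rows": [
    {"translation": [0, 0, 0], "rot": [0, 0, 0], "hand": 0.4},
    {"translation": [0, 0, 0], "rot": [0, 0, 0], "hand": 0.5},
    {"translation": [0, 0, 0], "rot": [0, 0, 0], "hand": 0.6},
    {"translation": [0, 0, 0], "rot": [0, 0, 0], "hand": 0.8},
    {"translation": [0, 0, 0], "rot": [0, 0, 0], "hand": 1},
    {"translation": [0, 0, 0], "rot": [0, 0, 0], "hand": 1},
    {"translation": [0, 0, 0], "rot": [0, 0, 0], "hand": 1},
    {"translation": [0, 0, 0], "rot": [0, 0, 0], "hand": 1}
  ],
  "squeeze": 20
}}

```text
t: 10.43
eef_pos: [0.429, -0.2165, 0.0679]
ee_rot: [-3.141, -0.0, -1.676]
force: [0.9, -0.7, 1.8]
width: 0.0397
gripper_force: 20.0
```

Emit:
{"fn": "move_arm", "kwargs": {
  "rows": [
    {"translation": [0, 0, -0.5], "rot": [0, 0, 0], "hand": 1},
    {"translation": [0, 0, -2], "rot": [0, 0, 0], "hand": 1},
    {"translation": [0, 0, -4.5], "rot": [0, 0, 0], "hand": 1},
    {"translation": [0, 0, -7.5], "rot": [0, 0, 0], "hand": 1},
    {"translation": [0, 0, -10.5], "rot": [0, 0, 0], "hand": 1},
    {"translation": [0, 0, -13], "rot": [0, 0, 0], "hand": 1},
    {"translation": [0, 0, -14.5], "rot": [0, 0, 0], "hand": 1},
    {"translation": [0, 0, -15], "rot": [0, 0, 0], "hand": 1}
  ]
}}

```text
t: 11.1
eef_pos: [0.4297, -0.2166, 0.2206]
ee_rot: [-3.137, -0.0, -1.676]
force: [-0.2, -0.1, -1.6]
width: 0.0396
gripper_force: 20.0
```

```bash
python3 go.py .6275 -.107 .218 -96
```

```text
t 11.1 shift cm [-12.98 -18.51   0.33] rot [-0.25 -0.01 -0.04] width 0.0396
```

Emit:
{"fn": "move_arm", "kwargs": {
  "rows": [
    {"translation": [-1, -1.4, 0], "rot": [0, 0, 0], "hand": 1},
    {"translation": [-3, -4.2, 0], "rot": [0, 0, 0], "hand": 1},
    {"translation": [-5.2, -7.4, 0], "rot": [0, 0, 0], "hand": 1},
    {"translation": [-7.4, -10.6, 0], "rot": [0, 0, 0], "hand": 1},
    {"translation": [-9.6, -13.7, 0], "rot": [0, 0, 0], "hand": 1},
    {"translation": [-11.4, -16.3, 0], "rot": [0, 0, 0], "hand": 1},
    {"translation": [-12.6, -18, 0], "rot": [0, 0, 0], "hand": 1},
    {"translation": [-13, -18.5, 0], "rot": [0, 0, 0], "hand": 1}
  ]
}}

```text
t: 11.77
eef_pos: [0.6286, -0.1045, 0.2146]
ee_rot: [3.138, -0.0, -1.675]
force: [-0.5, 1.0, -1.2]
width: 0.0396
gripper_force: 20.0
```

Emit:
{"fn": "move_arm", "kwargs": {
  "rows": [
    {"translation": [0, 0, 0], "rot": [0, 0, 0], "hand": 1},
    {"translation": [0, 0, 0], "rot": [0, 0, 0], "hand": 1},
    {"translation": [0, 0, 0], "rot": [0, 0, 0], "hand": 1}
  ]
}}

```text
t: 12.02
eef_pos: [0.6253, -0.107, 0.2168]
ee_rot: [3.14, -0.0, -1.677]
force: [0.0, -0.4, -1.1]
width: 0.0398
gripper_force: 20.0
```

```bash
python3 disc.py .6275 -.1075 .088 -96 2
```

```text
disc [ 282   69   81   79 1765] [ 0.6181 -0.1937  0.0242] [ 0.6183 -0.199   0.0197]
disc [ 286  177   74   57 3121] [ 0.6268 -0.1139  0.0195] [ 0.626  -0.1155  0.0197]
net 0.87 [ 0.629  -0.1052  0.0172]
t 12.12 shift cm [ 1.000e-02 -2.000e-01  1.297e+01] rot [ 0.01  0.   -0.09] width 0.0398
```

View pics/w_disc2.png

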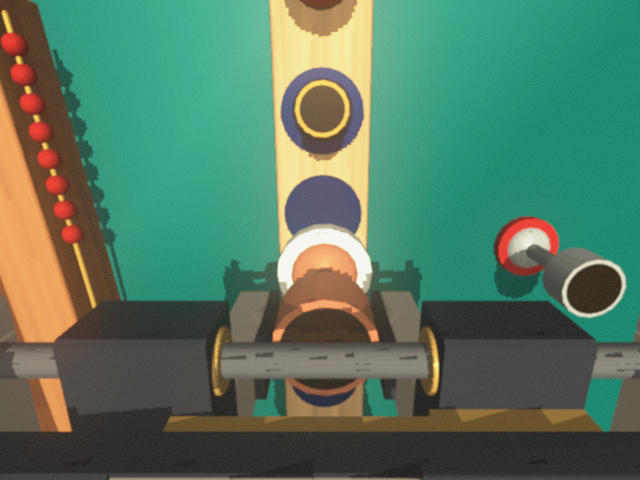

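Brass stands centred on its disc at (322,109). Disc 2 is free and ready for copper.

Emit:
{"fn": "move_arm", "kwargs": {
  "rows": [
    {"translation": [0.1, -0.2, 2], "rot": [0, 0, 0], "hand": 1},
    {"translation": [0.1, -0.2, 5], "rot": [0, 0, 0], "hand": 1},
    {"translation": [0.1, -0.2, 8], "rot": [0, 0, 0], "hand": 1},
    {"translation": [0.1, -0.2, 10.5], "rot": [0, 0, 0], "hand": 1},
    {"translation": [0.1, -0.2, 11.8], "rot": [0, 0, 0], "hand": 1},
    {"translation": [0.1, -0.2, 12.3], "rot": [0, 0, 0], "hand": 1},
    {"translation": [0.1, -0.2, 12.3], "rot": [0, 0, 0], "hand": 1},
    {"translation": [0.1, -0.2, 12.3], "rot": [0, 0, 0], "hand": 1}
  ]
}}

```text
t: 12.78
eef_pos: [0.6287, -0.1082, 0.0957]
ee_rot: [-3.14, -0.0, -1.676]
force: [-0.0, -0.0, -0.6]
width: 0.0398
gripper_force: 20.0
```

Emit:
{"fn": "move_arm", "kwargs": {
  "rows": [
    {"translation": [0, 0, 0.2], "rot": [0, 0, 0], "hand": 1},
    {"translation": [0, 0, 0.4], "rot": [0, 0, 0], "hand": 1},
    {"translation": [0, 0, 0.6], "rot": [0, 0, 0], "hand": 1},
    {"translation": [0, 0, 0.7], "rot": [0, 0, 0], "hand": 1},
    {"translation": [0, 0, 0.7], "rot": [0, 0, 0], "hand": 1},
    {"translation": [0, 0, 0.7], "rot": [0, 0, 0], "hand": 1}
  ]
}}

```text
t: 13.28
eef_pos: [0.6286, -0.1078, 0.088]
ee_rot: [-3.141, -0.0, -1.676]
force: [-0.9, 0.8, 0.2]
width: 0.0395
gripper_force: 20.0
```

Emit:
{"fn": "move_arm", "kwargs": {
  "rows": [
    {"translation": [0, 0, 0.1], "rot": [0, 0, 0], "hand": 1},
    {"translation": [0, 0, 0.1], "rot": [0, 0, 0], "hand": 1},
    {"translation": [0, 0, 0.1], "rot": [0, 0, 0], "hand": 1}
  ]
}}

```text
t: 13.53
eef_pos: [0.6289, -0.1079, 0.0878]
ee_rot: [-3.14, -0.0, -1.676]
force: [-1.5, 0.8, 6.5]
width: 0.0399
gripper_force: 20.0
```

Contact again; release.

Emit:
{"fn": "move_arm", "kwargs": {
  "rows": [
    {"translation": [0, 0, -0.1], "rot": [0, 0, 0], "hand": 0.53},
    {"translation": [0, 0, -0.1], "rot": [0, 0, 0], "hand": 0.5},
    {"translation": [0, 0, -0.1], "rot": [0, 0, 0], "hand": 0.45},
    {"translation": [0, 0, -0.1], "rot": [0, 0, 0], "hand": 0.35},
    {"translation": [0, 0, -0.1], "rot": [0, 0, 0], "hand": 0.2},
    {"translation": [0, 0, -0.1], "rot": [0, 0, 0], "hand": 0},
    {"translation": [0, 0, -0.1], "rot": [0, 0, 0], "hand": 0},
    {"translation": [0, 0, -0.3], "rot": [0, 0, 0], "hand": 0}
  ]
}}

```text
t: 14.2
eef_pos: [0.628, -0.1078, 0.0891]
ee_rot: [3.141, -0.0, -1.677]
force: [-0.8, -0.4, 0.3]
width: 0.0754
gripper_force: 0.0
```

Emit:
{"fn": "move_arm", "kwargs": {
  "rows": [
    {"translation": [0, 0, -2], "rot": [0, 0, 0], "hand": 0},
    {"translation": [0, 0, -5], "rot": [0, 0, 0], "hand": 0},
    {"translation": [0, 0, -8], "rot": [0, 0, 0], "hand": 0},
    {"translation": [0, 0, -11], "rot": [0, 0, 0], "hand": 0},
    {"translation": [0, 0, -14], "rot": [0, 0, 0], "hand": 0},
    {"translation": [0, 0, -15.5], "rot": [0, 0, 0], "hand": 0}
  ]
}}

```text
t: 14.7
eef_pos: [0.6295, -0.1081, 0.2492]
ee_rot: [-3.136, 0.0, -1.676]
force: [1.2, 0.6, 1.1]
width: 0.0879
gripper_force: 0.0
```

```bash
python3 go.py .4418 -.0532 .245 -96
```

```text
t 14.7 shift cm [-3.49 19.25  0.32] rot [-0.3   0.   -0.03] width 0.0879
```

Emit:
{"fn": "move_arm", "kwargs": {
  "rows": [
    {"translation": [-0.6, 3, 0], "rot": [0, 0, 0], "hand": 0},
    {"translation": [-1.2, 6.5, 0], "rot": [0, 0, 0], "hand": 0},
    {"translation": [-1.8, 10, 0], "rot": [0, 0, 0], "hand": 0},
    {"translation": [-2.5, 13.5, 0], "rot": [0, 0, 0], "hand": 0},
    {"translation": [-3.1, 17, 0], "rot": [0, 0, 0], "hand": 0},
    {"translation": [-3.5, 19.2, 0], "rot": [0, 0, 0], "hand": 0},
    {"translation": [-3.5, 19.2, 0], "rot": [0, 0, 0], "hand": 0},
    {"translation": [-3.5, 19.2, 0], "rot": [0, 0, 0], "hand": 0}
  ]
}}

```text
t: 15.37
eef_pos: [0.4405, -0.0525, 0.2456]
ee_rot: [-3.139, 0.001, -1.675]
force: [-0.0, 0.8, 0.3]
width: 0.0876
gripper_force: 0.0
```

```bash
python3 look.py silver .4418 -.0532 .105 .022; python3 go.py .4418 -.0532 .088 -96
```

```text
top [0.10500752 0.10619086] 2695
cup fit (array([ 0.4418, -0.0529]), 0.004)
enclosing mm [441.5 -53.5] 22.1
net 0.67 [ 0.4388 -0.0529 -0.0032]
t 15.47 shift cm [5.000e-02 1.000e-02 1.571e+01] rot [-0.07  0.02 -0.03] width 0.0877
```

Emit:
{"fn": "move_arm", "kwargs": {
  "rows": [
    {"translation": [0.1, 0, 2.5], "rot": [0, 0, 0], "hand": 0},
    {"translation": [0.1, 0, 5.5], "rot": [0, 0, 0], "hand": 0},
    {"translation": [0.1, 0, 8.5], "rot": [0, 0, 0], "hand": 0},
    {"translation": [0.1, 0, 11.5], "rot": [0, 0, 0], "hand": 0},
    {"translation": [0.1, 0, 13.8], "rot": [0, 0, 0], "hand": 0},
    {"translation": [0.1, 0, 15.1], "rot": [0, 0, 0], "hand": 0},
    {"translation": [0.1, 0, 15.7], "rot": [0, 0, 0], "hand": 0},
    {"translation": [0.1, 0, 15.7], "rot": [0, 0, 0], "hand": 0.2}
  ]
}}

```text
t: 16.13
eef_pos: [0.4408, -0.0542, 0.086]
ee_rot: [3.138, -0.002, -1.677]
force: [0.2, 1.0, 0.3]
width: 0.0846
gripper_force: 0.0
```

Emit:
{"fn": "move_arm", "kwargs": {
  "rows": [
    {"translation": [0, 0, 0], "rot": [0, 0, 0], "hand": 0.35},
    {"translation": [0, 0, 0], "rot": [0, 0, 0], "hand": 0.45},
    {"translation": [0, 0, 0], "rot": [0, 0, 0], "hand": 0.55},
    {"translation": [0, 0, 0], "rot": [0, 0, 0], "hand": 0.8},
    {"translation": [0, 0, 0], "rot": [0, 0, 0], "hand": 1},
    {"translation": [0, 0, 0], "rot": [0, 0, 0], "hand": 1},
    {"translation": [0, 0, 0], "rot": [0, 0, 0], "hand": 1},
    {"translation": [0, 0, 0], "rot": [0, 0, 0], "hand": 1}
  ],
  "squeeze": 20
}}

```text
t: 16.8
eef_pos: [0.4413, -0.0537, 0.0879]
ee_rot: [-3.141, 0.0, -1.676]
force: [-0.1, -0.3, 2.3]
width: 0.0433
gripper_force: 20.0
```

Emit:
{"fn": "move_arm", "kwargs": {
  "rows": [
    {"translation": [0, 0, -0.5], "rot": [0, 0, 0], "hand": 1},
    {"translation": [0, 0, -2], "rot": [0, 0, 0], "hand": 1},
    {"translation": [0, 0, -4.5], "rot": [0, 0, 0], "hand": 1},
    {"translation": [0, 0, -7.5], "rot": [0, 0, 0], "hand": 1},
    {"translation": [0, 0, -10.5], "rot": [0, 0, 0], "hand": 1},
    {"translation": [0, 0, -13], "rot": [0, 0, 0], "hand": 1},
    {"translation": [0, 0, -14.5], "rot": [0, 0, 0], "hand": 1},
    {"translation": [0, 0, -15], "rot": [0, 0, 0], "hand": 1}
  ]
}}

```text
t: 17.47
eef_pos: [0.4418, -0.0537, 0.2403]
ee_rot: [-3.138, 0.001, -1.676]
force: [0.5, -0.1, -2.1]
width: 0.0437
gripper_force: 20.0
```

```bash
python3 go.py .636 -.024 .238 -96
```

```text
t 17.47 shift cm [ -4.99 -19.     0.31] rot [-0.22  0.07 -0.04] width 0.0437
```

Emit:
{"fn": "move_arm", "kwargs": {
  "rows": [
    {"translation": [-0.4, -1.6, 0], "rot": [0, 0, 0], "hand": 1},
    {"translation": [-1.2, -4.6, 0], "rot": [0, 0, 0], "hand": 1},
    {"translation": [-2.1, -8, 0], "rot": [0, 0, 0], "hand": 1},
    {"translation": [-3, -11.4, 0], "rot": [0, 0, 0], "hand": 1},
    {"translation": [-3.9, -14.8, 0], "rot": [0, 0, 0], "hand": 1},
    {"translation": [-4.6, -17.5, 0], "rot": [0, 0, 0], "hand": 1},
    {"translation": [-5, -18.7, 0], "rot": [0, 0, 0], "hand": 1},
    {"translation": [-5, -19, 0], "rot": [0, 0, 0], "hand": 1}
  ]
}}

```text
t: 18.13
eef_pos: [0.6364, -0.0236, 0.2345]
ee_rot: [3.138, -0.001, -1.676]
force: [-0.3, -0.0, -1.6]
width: 0.0436
gripper_force: 20.0
```

Emit:
{"fn": "move_arm", "kwargs": {
  "rows": [
    {"translation": [0, 0, 0], "rot": [0, 0, 0], "hand": 1},
    {"translation": [0, 0, 0], "rot": [0, 0, 0], "hand": 1},
    {"translation": [0, 0, 0], "rot": [0, 0, 0], "hand": 1}
  ]
}}

```text
t: 18.38
eef_pos: [0.634, -0.0243, 0.2374]
ee_rot: [3.141, -0.0, -1.676]
force: [-0.0, 0.4, -2.1]
width: 0.0435
gripper_force: 20.0
```

```bash
python3 disc.py .636 -.024 .108 -96 3
```

```text
disc [ 285   74   76   74 1084] [ 0.6266 -0.1091  0.0197] [ 0.6176 -0.1158  0.0198]
disc [ 289  175   70   49 2260] [ 0.6352 -0.0325  0.0195] [ 0.6341 -0.0346  0.0197]
net 0.89 [ 0.6338 -0.022   0.0173]
t 18.48 shift cm [-0.04 -0.16 13.01] rot [-0.02  0.02 -0.05] width 0.0435
```

View pics/w_disc3.png

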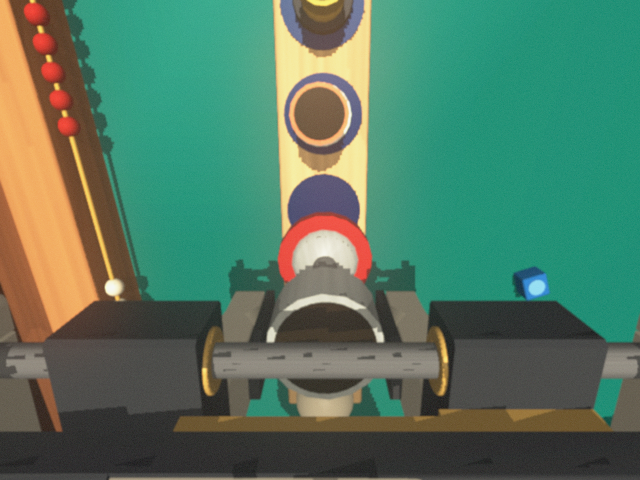

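Copper is centred on disc 2, with its rim at (319,113). Lower silver onto disc 3.

Emit:
{"fn": "move_arm", "kwargs": {
  "rows": [
    {"translation": [0, -0.1, 2], "rot": [0, 0, 0], "hand": 1},
    {"translation": [0, -0.1, 5], "rot": [0, 0, 0], "hand": 1},
    {"translation": [0, -0.1, 8], "rot": [0, 0, 0], "hand": 1},
    {"translation": [0, -0.1, 10.5], "rot": [0, 0, 0], "hand": 1},
    {"translation": [0, -0.1, 11.8], "rot": [0, 0, 0], "hand": 1},
    {"translation": [0, -0.1, 12.3], "rot": [0, 0, 0], "hand": 1},
    {"translation": [0, -0.1, 12.3], "rot": [0, 0, 0], "hand": 1},
    {"translation": [0, -0.1, 12.3], "rot": [0, 0, 0], "hand": 1}
  ]
}}

```text
t: 19.15
eef_pos: [0.6366, -0.0242, 0.1158]
ee_rot: [-3.14, 0.0, -1.676]
force: [0.5, 0.0, -2.0]
width: 0.0436
gripper_force: 20.0
```

Emit:
{"fn": "move_arm", "kwargs": {
  "rows": [
    {"translation": [0, 0, 0.2], "rot": [0, 0, 0], "hand": 1},
    {"translation": [0, 0, 0.4], "rot": [0, 0, 0], "hand": 1},
    {"translation": [0, 0, 0.6], "rot": [0, 0, 0], "hand": 1},
    {"translation": [0, 0, 0.7], "rot": [0, 0, 0], "hand": 1},
    {"translation": [0, 0, 0.8], "rot": [0, 0, 0], "hand": 1},
    {"translation": [0, 0, 0.8], "rot": [0, 0, 0], "hand": 1},
    {"translation": [0, 0, 0.8], "rot": [0, 0, 0], "hand": 1}
  ]
}}

```text
t: 19.73
eef_pos: [0.6366, -0.0242, 0.1079]
ee_rot: [-3.14, -0.0, -1.676]
force: [-2.2, 0.7, 7.0]
width: 0.0433
gripper_force: 20.0
```

Contact; release.

Emit:
{"fn": "move_arm", "kwargs": {
  "rows": [
    {"translation": [0, 0, -0.1], "rot": [0, 0, 0], "hand": 0.48},
    {"translation": [0, 0, -0.1], "rot": [0, 0, 0], "hand": 0.45},
    {"translation": [0, 0, -0.1], "rot": [0, 0, 0], "hand": 0.4},
    {"translation": [0, 0, -0.1], "rot": [0, 0, 0], "hand": 0.3},
    {"translation": [0, 0, -0.1], "rot": [0, 0, 0], "hand": 0.15},
    {"translation": [0, 0, -0.1], "rot": [0, 0, 0], "hand": 0},
    {"translation": [0, 0, -0.1], "rot": [0, 0, 0], "hand": 0},
    {"translation": [0, 0, -0.3], "rot": [0, 0, 0], "hand": 0}
  ]
}}

```text
t: 20.4
eef_pos: [0.6359, -0.0242, 0.1091]
ee_rot: [3.141, -0.0, -1.676]
force: [0.6, -0.4, 0.6]
width: 0.0803
gripper_force: 0.0
```

Emit:
{"fn": "move_arm", "kwargs": {
  "rows": [
    {"translation": [0, 0, -2], "rot": [0, 0, 0], "hand": 0},
    {"translation": [0, 0, -5], "rot": [0, 0, 0], "hand": 0},
    {"translation": [0, 0, -8], "rot": [0, 0, 0], "hand": 0},
    {"translation": [0, 0, -11], "rot": [0, 0, 0], "hand": 0},
    {"translation": [0, 0, -14], "rot": [0, 0, 0], "hand": 0},
    {"translation": [0, 0, -15.5], "rot": [0, 0, 0], "hand": 0}
  ]
}}

```text
t: 20.9
eef_pos: [0.6374, -0.0243, 0.2693]
ee_rot: [-3.136, 0.001, -1.676]
force: [0.5, 0.8, 0.0]
width: 0.0878
gripper_force: 0.0
```

```bash
python3 go.py .4365 .187 .265 -96
```

```text
t 20.9 shift cm [-18.91  22.2    0.33] rot [-0.3   0.04 -0.03] width 0.0878
```

Emit:
{"fn": "move_arm", "kwargs": {
  "rows": [
    {"translation": [-2, 2.4, 0], "rot": [0, 0, 0], "hand": 0},
    {"translation": [-4.5, 5.3, 0], "rot": [0, 0, 0], "hand": 0},
    {"translation": [-7, 8.2, 0], "rot": [0, 0, 0], "hand": 0},
    {"translation": [-9.5, 11.1, 0], "rot": [0, 0, 0], "hand": 0},
    {"translation": [-12, 14, 0], "rot": [0, 0, 0], "hand": 0},
    {"translation": [-14.5, 17, 0], "rot": [0, 0, 0], "hand": 0},
    {"translation": [-17, 20, 0], "rot": [0, 0, 0], "hand": 0},
    {"translation": [-18.9, 22.2, 0], "rot": [0, 0, 0], "hand": 0}
  ]
}}

```text
t: 21.57
eef_pos: [0.4333, 0.1884, 0.265]
ee_rot: [-3.141, 0.001, -1.676]
force: [1.0, 0.0, 0.2]
width: 0.0878
gripper_force: 0.0
```

Emit:
{"fn": "move_arm", "kwargs": {
  "rows": [
    {"translation": [0, 0, 0], "rot": [0, 0, 0], "hand": 0},
    {"translation": [0, 0, 0], "rot": [0, 0, 0], "hand": 0},
    {"translation": [0, 0, 0], "rot": [0, 0, 0], "hand": 0}
  ]
}}

```text
t: 21.82
eef_pos: [0.4354, 0.1872, 0.2649]
ee_rot: [-3.141, 0.0, -1.675]
force: [-0.1, -0.1, 0.8]
width: 0.0874
gripper_force: 0.0
```

```bash
python3 look.py gold .4365 .187 .125 .024; python3 go.py .4365 .187 .108 -96
```

```text
top [0.12503162 0.12621608] 3215
cup fit (array([0.4364, 0.187 ]), 0.0041)
enclosing mm [435.9 186.3] 24.1
net 0.94 [ 0.5082  0.314  -0.0022]
net 0.87 [ 0.4363  0.1867 -0.0032]
t 21.92 shift cm [-0.06 -0.06 15.65] rot [ 0.01 -0.02 -0.1 ] width 0.0876
```

View pics/w_gold.png

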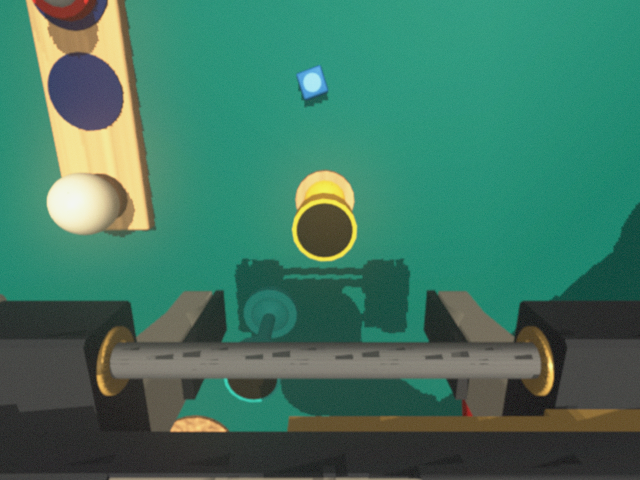

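The wrist view shows the gold rim at (324,230), bright yellow and centred between the fingers. Turquoise is clear, at (255,370).

Emit:
{"fn": "move_arm", "kwargs": {
  "rows": [
    {"translation": [0, 0, 2.5], "rot": [0, 0, 0], "hand": 0},
    {"translation": [0, 0, 5.5], "rot": [0, 0, 0], "hand": 0},
    {"translation": [0, 0, 8.5], "rot": [0, 0, 0], "hand": 0},
    {"translation": [0, 0, 11.5], "rot": [0, 0, 0], "hand": 0},
    {"translation": [0, 0, 13.8], "rot": [0, 0, 0], "hand": 0},
    {"translation": [0, 0, 15.1], "rot": [0, 0, 0], "hand": 0},
    {"translation": [0, 0, 15.7], "rot": [0, 0, 0], "hand": 0},
    {"translation": [0, 0, 15.7], "rot": [0, 0, 0], "hand": 0.15}
  ]
}}

```text
t: 22.58
eef_pos: [0.4353, 0.1858, 0.1061]
ee_rot: [3.14, -0.003, -1.678]
force: [0.2, -0.4, -0.2]
width: 0.0849
gripper_force: 0.0
```

Emit:
{"fn": "move_arm", "kwargs": {
  "rows": [
    {"translation": [0, 0, 0], "rot": [0, 0, 0], "hand": 0.3},
    {"translation": [0, 0, 0], "rot": [0, 0, 0], "hand": 0.4},
    {"translation": [0, 0, 0], "rot": [0, 0, 0], "hand": 0.5},
    {"translation": [0, 0, 0], "rot": [0, 0, 0], "hand": 0.7},
    {"translation": [0, 0, 0], "rot": [0, 0, 0], "hand": 1},
    {"translation": [0, 0, 0], "rot": [0, 0, 0], "hand": 1},
    {"translation": [0, 0, 0], "rot": [0, 0, 0], "hand": 1},
    {"translation": [0, 0, 0], "rot": [0, 0, 0], "hand": 1}
  ],
  "squeeze": 20
}}

```text
t: 23.25
eef_pos: [0.4357, 0.1874, 0.108]
ee_rot: [-3.141, 0.001, -1.676]
force: [0.7, -0.6, 2.9]
width: 0.0474
gripper_force: 20.0
```

Emit:
{"fn": "move_arm", "kwargs": {
  "rows": [
    {"translation": [0, 0, -0.5], "rot": [0, 0, 0], "hand": 1},
    {"translation": [0, 0, -2], "rot": [0, 0, 0], "hand": 1},
    {"translation": [0, 0, -4.5], "rot": [0, 0, 0], "hand": 1},
    {"translation": [0, 0, -7.5], "rot": [0, 0, 0], "hand": 1},
    {"translation": [0, 0, -10.5], "rot": [0, 0, 0], "hand": 1},
    {"translation": [0, 0, -13], "rot": [0, 0, 0], "hand": 1},
    {"translation": [0, 0, -14.5], "rot": [0, 0, 0], "hand": 1},
    {"translation": [0, 0, -15], "rot": [0, 0, 0], "hand": 1}
  ]
}}

```text
t: 23.92
eef_pos: [0.4357, 0.1876, 0.2601]
ee_rot: [-3.139, 0.003, -1.676]
force: [0.1, 0.6, -3.5]
width: 0.0476
gripper_force: 20.0
```

```bash
python3 go.py .644 .060 .258 -96
```

```text
t 23.92 shift cm [ 10.5  -22.06   0.23] rot [-0.12  0.15 -0.04] width 0.0476
```

Emit:
{"fn": "move_arm", "kwargs": {
  "rows": [
    {"translation": [0.9, -2, 0], "rot": [0, 0, 0], "hand": 1},
    {"translation": [2.3, -4.8, 0], "rot": [0, 0, 0], "hand": 1},
    {"translation": [3.8, -8, 0], "rot": [0, 0, 0], "hand": 1},
    {"translation": [5.4, -11.4, 0], "rot": [0, 0, 0], "hand": 1},
    {"translation": [7, -14.8, 0], "rot": [0, 0, 0], "hand": 1},
    {"translation": [8.6, -18, 0], "rot": [0, 0, 0], "hand": 1},
    {"translation": [9.8, -20.6, 0], "rot": [0, 0, 0], "hand": 1},
    {"translation": [10.5, -22, 0], "rot": [0, 0, 0], "hand": 1}
  ]
}}

```text
t: 24.58
eef_pos: [0.6444, 0.0575, 0.2546]
ee_rot: [3.138, -0.002, -1.678]
force: [0.0, 1.2, -3.6]
width: 0.048
gripper_force: 20.0
```

Emit:
{"fn": "move_arm", "kwargs": {
  "rows": [
    {"translation": [0, 0, 0], "rot": [0, 0, 0], "hand": 1},
    {"translation": [0, 0, 0], "rot": [0, 0, 0], "hand": 1},
    {"translation": [0, 0, 0], "rot": [0, 0, 0], "hand": 1}
  ]
}}

```text
t: 24.83
eef_pos: [0.642, 0.0596, 0.256]
ee_rot: [3.139, -0.001, -1.677]
force: [-1.3, -0.3, -3.5]
width: 0.0479
gripper_force: 20.0
```

```bash
python3 disc.py .644 .060 .128 -96 4
```

```text
disc [ 290  175   66   38 1092] [0.6435 0.0471 0.0194] [0.6457 0.0441 0.0197]
net 0.75 [0.6438 0.0618 0.0185]
t 24.93 shift cm [-1.000e-02 -2.000e-01  1.291e+01] rot [ 0.05 -0.   -0.01] width 0.0475
```

View pics/w_disc4.png

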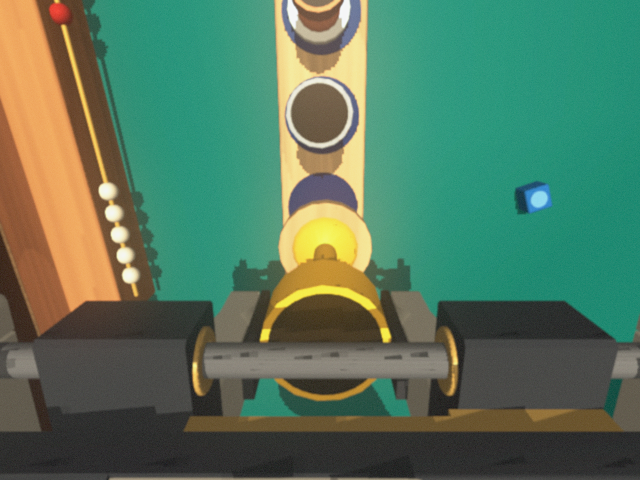

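Silver is centred on disc 3, with its rim at (321,114). Lower gold onto disc 4.

Emit:
{"fn": "move_arm", "kwargs": {
  "rows": [
    {"translation": [0, -0.1, 2], "rot": [0, 0, 0], "hand": 1},
    {"translation": [0, -0.1, 5], "rot": [0, 0, 0], "hand": 1},
    {"translation": [0, -0.1, 8], "rot": [0, 0, 0], "hand": 1},
    {"translation": [0, -0.1, 10.5], "rot": [0, 0, 0], "hand": 1},
    {"translation": [0, -0.1, 11.8], "rot": [0, 0, 0], "hand": 1},
    {"translation": [0, -0.1, 12.2], "rot": [0, 0, 0], "hand": 1},
    {"translation": [0, -0.1, 12.2], "rot": [0, 0, 0], "hand": 1},
    {"translation": [0, -0.1, 12.2], "rot": [0, 0, 0], "hand": 1}
  ]
}}

```text
t: 25.6
eef_pos: [0.6445, 0.06, 0.1368]
ee_rot: [-3.14, 0.0, -1.675]
force: [0.6, -1.0, -2.8]
width: 0.0476
gripper_force: 20.0
```

Emit:
{"fn": "move_arm", "kwargs": {
  "rows": [
    {"translation": [0, 0, 0.2], "rot": [0, 0, 0], "hand": 1},
    {"translation": [0, 0, 0.4], "rot": [0, 0, 0], "hand": 1},
    {"translation": [0, 0, 0.6], "rot": [0, 0, 0], "hand": 1},
    {"translation": [0, 0, 0.7], "rot": [0, 0, 0], "hand": 1},
    {"translation": [0, 0, 0.8], "rot": [0, 0, 0], "hand": 1},
    {"translation": [0, 0, 0.8], "rot": [0, 0, 0], "hand": 1},
    {"translation": [0, 0, 0.8], "rot": [0, 0, 0], "hand": 1}
  ]
}}

```text
t: 26.18
eef_pos: [0.6442, 0.0594, 0.1281]
ee_rot: [-3.141, 0.0, -1.676]
force: [-1.8, 0.4, 2.7]
width: 0.0478
gripper_force: 20.0
```

Contact; release.

Emit:
{"fn": "move_arm", "kwargs": {
  "rows": [
    {"translation": [0, 0, 0], "rot": [0, 0, 0], "hand": 0.44},
    {"translation": [0, 0, 0], "rot": [0, 0, 0], "hand": 0.4},
    {"translation": [0, 0, 0], "rot": [0, 0, 0], "hand": 0.35},
    {"translation": [0, 0, 0], "rot": [0, 0, 0], "hand": 0.25},
    {"translation": [0, 0, 0], "rot": [0, 0, 0], "hand": 0.1},
    {"translation": [0, 0, 0], "rot": [0, 0, 0], "hand": 0},
    {"translation": [0, 0, 0], "rot": [0, 0, 0], "hand": 0},
    {"translation": [0, 0, -0.3], "rot": [0, 0, 0], "hand": 0}
  ]
}}

```text
t: 26.85
eef_pos: [0.6437, 0.0594, 0.13]
ee_rot: [3.141, -0.0, -1.676]
force: [0.1, -0.4, 0.8]
width: 0.0843
gripper_force: 0.0
```

Emit:
{"fn": "move_arm", "kwargs": {
  "rows": [
    {"translation": [0, 0, -2], "rot": [0, 0, 0], "hand": 0},
    {"translation": [0, 0, -5], "rot": [0, 0, 0], "hand": 0},
    {"translation": [0, 0, -8], "rot": [0, 0, 0], "hand": 0},
    {"translation": [0, 0, -11], "rot": [0, 0, 0], "hand": 0},
    {"translation": [0, 0, -14], "rot": [0, 0, 0], "hand": 0},
    {"translation": [0, 0, -14], "rot": [0, 0, 0], "hand": 0}
  ]
}}

```text
t: 27.35
eef_pos: [0.6468, 0.0596, 0.2783]
ee_rot: [-3.131, 0.003, -1.676]
force: [1.5, -0.8, 1.4]
width: 0.0876
gripper_force: 0.0
```

Emit:
{"fn": "move_arm", "kwargs": {
  "rows": [
    {"translation": [0, 3, 0], "rot": [0, 0, 0], "hand": 0},
    {"translation": [0, 6, 0], "rot": [0, 0, 0], "hand": 0},
    {"translation": [0, 9, 0], "rot": [0, 0, 0], "hand": 0},
    {"translation": [0, 12, 0], "rot": [0, 0, 0], "hand": 0},
    {"translation": [0, 15, 0], "rot": [0, 0, 0], "hand": 0},
    {"translation": [0, 17, 0], "rot": [0, 0, 0], "hand": 0},
    {"translation": [0, 17, 0], "rot": [0, 0, 0], "hand": 0},
    {"translation": [0, 17, 0], "rot": [0, 0, 0], "hand": 0}
  ]
}}

```text
t: 28.02
eef_pos: [0.4744, 0.0775, 0.2715]
ee_rot: [-3.14, 0.001, -1.675]
force: [0.4, 0.7, 0.2]
width: 0.0877
gripper_force: 0.0
```

Run:
```python
from h import *
from fit0 import fc
im,d,p,T=grab('scene','end.png'); W=cloud(d,p,T).reshape(-1,3)
for k,x,y,h,r in [('brass',.618,-.193,.085,.018),('copper',.627,-.109,.105,.02),('silver',.6355,-.0245,.125,.022),('gold',.644,.06,.145,.024)]:
    A=W[(np.hypot(W[:,0]-x,W[:,1]-y)<.042)&(W[:,2]>h-.022)&(W[:,2]<h-.003)]; B=W[(np.hypot(W[:,0]-x,W[:,1]-y)<.042)&(W[:,2]>.024)&(W[:,2]<.031)]
    print(k,fc(A,(x,y),r),fc(B,(x,y),r+.006),len(A))
```

```text
brass (array([ 0.6179, -0.1928]), 0.0012) (array([ 0.6179, -0.1928]), 0.0021) 182
copper (array([ 0.6292, -0.1073]), 0.0012) (array([ 0.6294, -0.1079]), 0.002) 220
silver (array([ 0.6368, -0.0237]), 0.0011) (array([ 0.6367, -0.0243]), 0.0029) 258
gold (array([0.6445, 0.0587]), 0.0011) (array([0.6443, 0.0582]), 0.0025) 311
```

View pics/end.png

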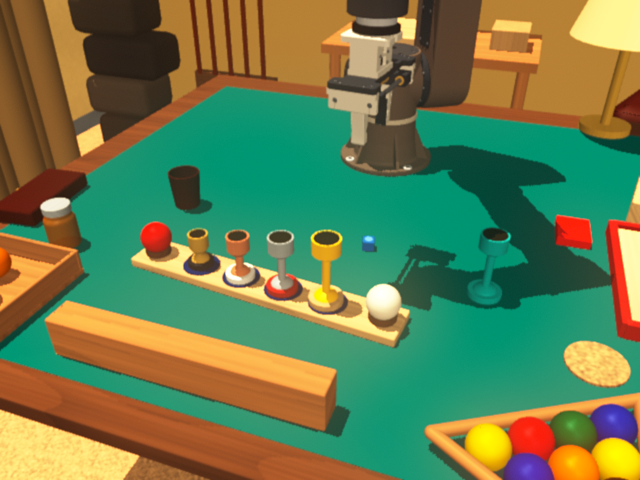

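All four stand upright within about 4 mm of the disc centres, in order from the red ball (156,238) to the white ball (384,302).

```bash
python3 -c "
from station import arm
print(arm.job_done())"
```

```text
the job is handed in; nothing more can be done
None
```

I handed the job in at about 28 s: brass, copper, silver and gold stand upright on their discs from the red ball to the white ball, each measured within about 4 mm of its disc's centre; the hand-in call returned no verdict.

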